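Arm the trim cutter under its drop guard

ROBOT

A 7-joint arm with a two-finger parallel gripper is mounted at the origin on the work surface. World frame = base frame: x ahead of the robot, y to its left, z up, the work surface at z = 0. Lengths are in m, angles in rad, forces in N, time in s.
With the tool pointing down it reaches from about 0.4 to 0.9 m from the base axis. Payload 5.5 kg.
Tool frame: the origin (TCP) lies at the very end of the fingers, on their centre line; the grasp point (between the pads) lies 19 mm behind it (tcp_to_grasp is the distance from the TCP to the grasp point, in m); z points along the fingers, y is the line along which they close (so a half turn about z gives the same grasp; the last joint's range is limited). The gripper opens to 85 mm and grips with 20 to 120 N. Pads are 22 mm wide; open, the fingers measure 114 mm over their backs; the gripper's body (76 mm by 85 mm) begins 54 mm behind the grasp point. The pads swing forward as they close: fully open they stand 13 mm farther back than shut.
Start: joints at [1.481, 0.501, -0.427, 1.55, 0.221, 1.138, -0.21], TCP at [0.225, -0.61, 0.231] pointing down, gripper open.
Joint ranges: [-2.88, 2.88], [-0.31, 2.03], [-1.54, 1.56], [0.2, 2.42], [-1.41, 4.55], [0.19, 2.02], [-2.57, 2.57]. Speed limits (rad/s): [2.57, 2.57, 3.14, 3.14, 3.14, 3.14, 3.14].

INTERFACE

Orientations are given as a unit quaternion [w, x, y, z].
In Python, from cell import sense, capture, close_job, tcp_to_grasp gives the robot as it stands.
- The arm moves only by the tool send_rows, never from a script. Its argument "plan" is a list of rows, each a list of 6 numbers: the shift along the tool's x, y, z each as a share of 0.02 m, from -1 to 1, then the turn, a rotation vector about the tool's x, y, z each as a share of 6 degrees, from -1 to 1. In form: [[tx, ty, tz, ax, ay, az], ...]. A call has exactly 5 rows; each row shifts and turns the commanded pose from where the row before left it, along the tool's axes as they then stand; what a row does not reach is not made up. A row lasts 1/8 s, in which the tool goes at most 62.5 mm and 10.7 degrees, less where a joint would pass 70% of its speed; a pose out of reach is approached as far as the arm can. A call with a number of a shift or a turn outside -1 to 1 is refused whole. A call with a gripper value outside its range is refused whole. "hand" is the opening, from 0 (shut) to 1 (fully open), set as the call begins (left out, the last holds). The fingers move at their own pace and stop on an object; "grip_force" is the grip in N (left out, the last holds). Time passes only in rows, so rows that do not move let the fingers close, or fill a call up. It gives the time, the measured TCP pose, the force, the opening and the grip force at its end, in the units of the state.
- sense(): the state, without advancing time (a new reading comes with each control period).
- capture(name): name is "scene" or "top"; returns a dict with "color" (420x560x3 uint8, blue, green, red), "range_z" (420x560 float32, m along the optical axis (not along the pixel's ray), 0 where there is no reading), "intrinsics" (3x3 intrinsics, pixels), "k1" (the pictures are not rectified: a ray, as slopes to the right and down, at radius r is drawn at 1 + k1 r^2 times it, then the intrinsics apply), "origin" and "attitude" of the camera in the world. Camera axes: x right, y down, z forward; pixel columns grow to the right and rows downward; lengths in m; the calibration is good to about 2 mm. A picture is of the moment at which its call begins.
- close_job(): hands the job in; it is judged then, once.
The state is a dict: "time_s": time; "joints": joint angles; "qvel": joint speeds; "joint_torque": joint torques, N m; "ee_pos": TCP position; "tcp_rot": TCP orientation; "wrist_force": force on the tool from outside, world axes, zero at the start; "ft_torque": the same for the moment, N m; "finger_gap": opening from 0.0 (shut) to 1.0 (fully open); "grasp_force": force on a finger pad.
Only numpy, scipy, OpenCV 4.12 (cv2) and the standard library are available. Lean on these libraries where they do the work, as an engineer would, in place of code of your own. Each camera call takes 0.05 s, during which the arm holds its last target. There are 200 camera calls.

TASK

Arm the trim cutter: put a fingertip under the front lip of the hinged guard on its console, swing the guard up, and while the guard is held up push the toggle beneath it over to its far side, fully home; then draw the finger out, let the guard drop shut over the toggle, and move clear. Do not press the push button beside the guard, and leave the loose things on and around the cutter where they are.

Things in the scene. Friction and masses are not known exactly. Their poses are not given: they have to be found in the camera images.
- cutter: Trim cutter, grey steel, fixed. Origin on the counter; x points away from its front, y to its left, z up. Console: a box 55 mm high, x -40 to 75 mm, y -125 to 190 mm. On its deck: the guard over the toggle, centred on y = 0; push button at x 5, y -88 mm; loose rivet pot near x 40, y 105 mm; column and arm with cutting wheel at y 150 to 186 mm, 188 mm high.
- guard (a joint): Guard angle in rad: 0 shut, grows as its front swings up and back, stop at 1.3. Gravity and a light spring shut it from any angle (about 1 to 2 N at the lip holds it up); it never stays open by itself. Resting on a finger that slants forward and down (30 to 45 degrees off vertical) with its tip at the toggle, it stands open at about 0.6 to 0.9 rad.
- guard_hinge (a point): Middle of the guard's hinge axis (along the cutter's y), at cutter x = 12, y = 0, z = 64 mm. The guard is an aluminium hood 72 mm wide (y), open below and behind, walls 3 mm. Shut, its front wall stands at cutter x = -50 mm, its top at z = 104 mm, and its walls end 4 mm above the deck (z = 59 mm).
- guard_lip (a point): Middle of the front edge, underside, of the flat lip (56 mm wide, 4 mm thick) that sticks out 12 mm forward from the foot of the guard's front wall; moves with the guard. Shut: cutter x = -62, y = 0, z = 59 mm. It overhangs the console's front face (x = -40 mm) by 22 mm with nothing below it down to the counter: a slanting finger gets under it from the front.
- toggle (a joint): Angle of the toggle in rad: about 0 (up to 0.1) at the start, off, leaning 0.4 rad towards the cutter's front (-x); 0.8 at its stop, on, leaning 0.4 rad away to the cutter's +x. It turns about the cutter's y through cutter x = -28, y = 0, z = 65 mm and stays where it is left (about 1 N at its tip moves it).
- toggle_tip (a point): Centre of the toggle's ball end (13 mm diameter, on a steel stem 8 mm thick), 24 mm from its pivot: at off about cutter x = -37, z = 87 mm; at on x = -19, z = 87 mm.
- start (a joint): Travel of the push button in m: 0 out, 0.005 fully pressed downward (5 N). To be left alone.
- start_top (a point): Middle of the push button's top (26 mm diameter) on the deck, to the right of the guard.
- file: Stubby aluminium edge file with a wooden handle, loose, 145 x 22 x 20 mm, lying along its own x on the counter to the right in front of the cutter. Origin under its middle.
- heat_block: Cream ceramic heat block, loose, 75 x 75 x 32 mm, on the counter to the right of the console. Origin under its middle.
- rivet_pot: Small grey jar with a metal cap, loose, 30 mm diameter, 32 mm high, standing on the console's deck between guard and column. Origin under its middle.
- trough: Turquoise thermoplastic forearm trough, loose, a half pipe 230 mm long, 93 mm wide, 48 mm high, on the counter far to the left. Origin under its middle.
- mug: White mug, loose, 76 mm diameter, 90 mm high, on the far left of the counter. Origin under its middle.
- screwdriver: Screwdriver, loose, 170 mm long, lying on the left of the counter near the robot. Origin under its middle.

How it is judged:
On the way, in this order (a step that is already met when the one before it is completed fails the run):
1. the guard is swung up at least 0.25 rad while the toggle is still off (below 0.4) (value of joint guard above 0.25 rad and value of joint toggle below 0.4 rad), for 0.1 s.
2. the toggle is pushed over (above 0.65) while the guard is held up (above 0.25 rad) (value of joint guard above 0.25 rad and value of joint toggle above 0.65 rad), for 0.1 s.
At the end, for the whole second after the job is handed in: the guard is shut (below 0.05 rad) with the toggle under it on (above 0.65 of 0.8 rad), the push button is out, and no loose thing has moved 25 mm (value of joint guard below 0.05 rad and value of joint toggle above 0.65 rad and value of joint start below 0.0015 m and distance of each of file, heat_block, rivet_pot, trough, mug, screwdriver from where it was at the start of the episode below 0.025 m); the robot touches nothing.
It fails at once if the push button is pressed (2 mm or more) (value of joint start above 0.002 m).
It fails at once if a loose thing is lifted, carried or knocked 25 mm or more (distance of any of file, heat_block, rivet_pot, trough, mug, screwdriver from where it was at the start of the episode above 0.025 m).
It also fails if it takes over 38 s, if anything falls off the work surface, if the arm or the gripper's body presses on something with over 40 N, if the wrist force passes 120 N, or if a joint passes its speed limit or range.

## Working session

There is one attempt and no reset: what is moved stays moved. The work goes in short steps, Python scripts to look and compute and a tool call to move; the robot and the scene stay as the last step left them, time stands still between calls to the robot, and variables do not carry over. Pictures are saved under pics/ and viewed, at most 10 in all, crops included, and the job is handed in when it is done.

Besides the shell and the picture viewer there is one more tool, called after "Emit:" as a command line: name --pt "numbers of a row" for each row, then --argument value for the rest. send_rows: Moves the arm, as the interface text tells. Its arguments: {"type":"object","properties":{"plan":{"type":"array"},"hand":{"type":"number"},"grip_force":{"type":"number"}},"required":["plan"]}

```bash
mkdir -p pics; cat > h.py <<'E'
import numpy as np, cv2
from cell import sense, capture
from scipy.spatial.transform import Rotation as R
def Rm(a):
    a=np.array(a,float)
    return a if a.shape==(3,3) else R.from_quat(a[[1,2,3,0]]).as_matrix()
def world(c,u,v,z=None):
    K=np.array(c["intrinsics"]);p=cv2.undistortPoints(np.array([[[u,v]]],float),K,np.array([c["k1"],0,0,0.]))[0,0]
    d=Rm(c["attitude"])@np.array([p[0],p[1],1]);o=np.array(c["origin"])
    if z is None:
        w=c["range_z"][int(v)-1:int(v)+2,int(u)-1:int(u)+2];s=np.median(w[w>0])
    else: s=(z-o[2])/d[2]
    return o+s*d
E
python3 - <<'E'
from h import *
import pickle
for n in("scene","top"):
    c=capture(n);pickle.dump(c,open(n+".pkl","wb"));cv2.imwrite(f"pics/{n}0.png",c["color"]);print(n,c["origin"],c["attitude"],c["k1"])
s=sense();print({k:s[k] for k in("time_s","ee_pos","tcp_rot","wrist_force")})
E
```

```text
scene [ 0.84505845 -0.41315367  0.84843044] [-0.32657336  0.91668698  0.21650406 -0.07849087] -0.07049588895270467
top [0.38546302 0.15523267 1.17205827] [-0.05506116  0.71553413 -0.69358666  0.06258371] -0.13604306925412843
{'time_s': 0.1, 'ee_pos': array([ 0.22429619, -0.60938672,  0.23031928]), 'tcp_rot': array([-9.06759384e-04,  9.84480957e-01,  1.75489040e-01, -1.42193934e-04]), 'wrist_force': array([ 0.34593932, -0.07146452,  0.59073725])}
```

View pics/top0.png

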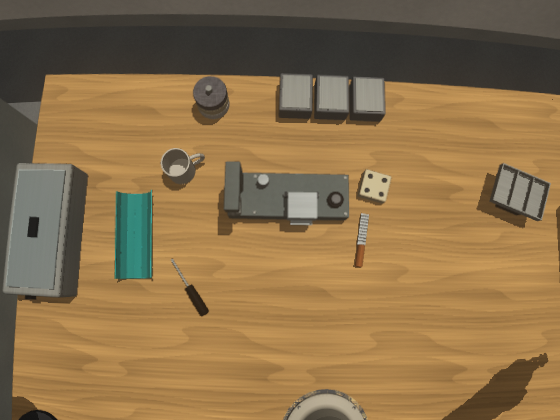

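View pics/scene0.png

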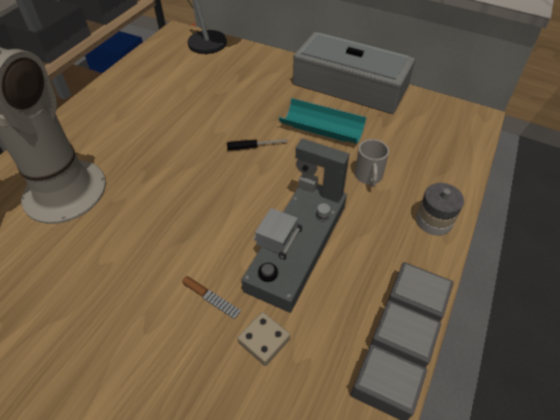

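The top view shows the console from about (228,165) to (350,220), the guard at (302,205), the button at (336,199), the pot at (263,181) and the file at (362,240). The cutter's front faces the robot. I'll measure the console from depth next.

```bash
python3 - <<'E'
from h import *
import pickle
c=pickle.load(open("top.pkl","rb"))
def cloud(c,u0,u1,v0,v1):
    K=np.array(c["intrinsics"]);U,V=np.meshgrid(np.arange(u0,u1),np.arange(v0,v1))
    p=cv2.undistortPoints(np.stack([U.ravel(),V.ravel()],1).astype(float)[:,None],K,np.array([c["k1"],0,0,0.]))[:,0]
    s=c["range_z"][v0:v1,u0:u1].ravel();P=np.c_[p*s[:,None],s]@Rm(c["attitude"]).T+np.array(c["origin"])
    return P[s>0],c["color"][v0:v1,u0:u1].reshape(-1,3)[s>0]
P,_=cloud(c,210,356,150,240)
print("px scale",c["intrinsics"])
D=P[(P[:,2]>.045)&(P[:,2]<.065)]
print(len(D),np.median(D[:,2]))
r=cv2.minAreaRect((D[:,:2]*1000).astype(np.float32));print("deck",r,cv2.boxPoints(r))
G=P[(P[:,2]>.095)&(P[:,2]<.112)&(P[:,1]<.18)]
r=cv2.minAreaRect((G[:,:2]*1000).astype(np.float32));print("guard",r,cv2.boxPoints(r),np.median(G[:,2]),len(G))
for n,u,v,z in(("button",336,199,.07),("pot",263,180,.087),("fileTop",364,214,.015),("fileBot",359,265,.015),("heat",375,186,.032)):print(n,world(c,u,v,z),world(c,u,v))
a=pickle.load(open("scene.pkl","rb"))
im=cv2.resize(a["color"][130:330,200:380],None,fx=3,fy=3,interpolation=2);
t=cv2.resize(c["color"][150:240,210:360],None,fx=4,fy=4,interpolation=2)
cv2.imwrite("pics/t1.png",t);cv2.imwrite("pics/s1.png",im)
E
```

```text
px scale [[440.34511129   0.         275.97628764]
 [  0.         440.34511129 209.99424699]
 [  0.           0.           1.        ]]
3643 0.05497666017409042
deck ((604.9649047851562, 114.3006820678711), (135.00950622558594, 312.4378356933594), 0.8453549146652222) [[535.1627   269.50665 ]
 [539.77234  -42.897182]
 [674.7671   -40.90529 ]
 [670.1575   271.49854 ]]
guard ((580.2150268554688, 83.71371459960938), (60.9537467956543, 72.13499450683594), 1.1163803339004517) [[549.04126  119.18058 ]
 [550.44666   47.059277]
 [611.3888    48.24685 ]
 [609.9834   120.36815 ]] 0.10393041476704523 747
button [ 0.6044019  -0.00647186  0.07      ] [ 0.60321318 -0.00559389  0.07598356]
pot [0.64387037 0.18151902 0.087     ] [0.64400303 0.18153251 0.08644298]
fileTop [ 0.57689855 -0.09052406  0.015     ] [ 0.57785141 -0.0917473   0.00924082]
fileBot [ 0.44034657 -0.07723151  0.015     ] [ 0.44015629 -0.07642555  0.01901157]
heat [ 0.65098924 -0.1171361   0.032     ] [ 0.65102437 -0.11717213  0.03184915]
```

View pics/t1.png

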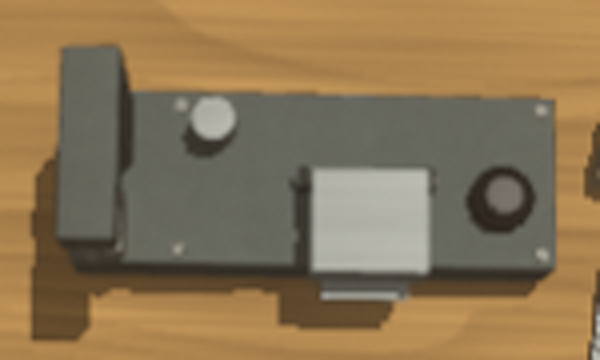

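The crop shows the guard's lip at about (365,290) and the button at (503,195). The fit agrees with the given sizes: cutter origin near (0.600, 0.084), yaw about 0.015 rad. I'll write a waypoint-to-rows helper.

```bash
cat > p.py <<'E'
import sys
from h import *
np.set_printoptions(precision=3,suppress=True)
yaw=0.015; O=np.array([.600,.084,0]); C=R.from_euler('z',yaw)
def cut(p): return C.inv().apply(np.array(p)-O)*1000
def tgt(x,y,z,tilt):
    t=np.deg2rad(tilt);s,c=np.sin(t),np.cos(t)
    return O+C.apply(np.array([x,y,z])/1000), C*R.from_matrix(np.array([[c,0,s],[0,-1,0],[s,0,-c]]).T)
def st():
    S=sense();q=R.from_matrix(Rm(S["tcp_rot"]));m=(C.inv()*q).as_matrix()
    print("t",round(S["time_s"],2),"cut mm",cut(S["ee_pos"]),"tilt",np.rad2deg(np.arctan2(m[0,2],-m[2,2])).round(1),"side",m[1,2].round(3),"yaw",np.rad2deg(np.arctan2(-m[0,1],-m[1,1])).round(1),"F",C.inv().apply(S["wrist_force"]),"gap",S["finger_gap"],"j",np.array(S["joints"]))
    return np.array(S["ee_pos"]),q
if __name__=="__main__":
    p,q=st()
    for a in sys.argv[1:]:
        *xyzt,n=map(float,a.split(","));n=int(n);P,Q=tgt(*xyzt)
        w=(q.inv()*Q).as_rotvec()/n;d=(P-p)/n
        print("->",a)
        for i in range(n):
            qi=q*R.from_rotvec(w*i);print(np.round(np.r_[qi.inv().apply(d)/.02,np.rad2deg(w)/6],2).tolist())
        p,q=P,Q
E
python3 p.py=0 2>/dev/null; python3 p.py=1 2>/dev/null; python3 p.py -- 2>/dev/null; python3 p.py -120,-330,200,0,20 -150,0,150,30,20
```

```text
t 0.1 cut mm [-386.062 -687.673  230.319] tilt -0.0 side 0.002 yaw -19.4 F [ 0.345 -0.077  0.591] gap 0.9963093048416845 j [ 1.481  0.502 -0.427  1.551  0.221  1.138 -0.21 ]
t 0.1 cut mm [-386.062 -687.673  230.319] tilt -0.0 side 0.002 yaw -19.4 F [ 0.345 -0.077  0.591] gap 0.9963093048416845 j [ 1.481  0.502 -0.427  1.551  0.221  1.138 -0.21 ]
-> -120,-330,200,0,20
[0.92, -0.62, 0.08, -0.0, 0.0, 0.16]
[0.91, -0.64, 0.08, -0.0, 0.0, 0.16]
[0.9, -0.65, 0.08, -0.0, 0.0, 0.16]
[0.89, -0.67, 0.08, -0.0, 0.0, 0.16]
[0.88, -0.68, 0.08, -0.0, 0.0, 0.16]
[0.87, -0.7, 0.08, -0.0, 0.0, 0.16]
[0.86, -0.71, 0.08, -0.0, 0.0, 0.16]
[0.84, -0.73, 0.08, -0.0, 0.0, 0.16]
[0.83, -0.74, 0.08, -0.0, 0.0, 0.16]
[0.82, -0.76, 0.08, -0.0, 0.0, 0.16]
[0.81, -0.77, 0.08, -0.0, 0.0, 0.16]
[0.79, -0.78, 0.08, -0.0, 0.0, 0.16]
[0.78, -0.8, 0.08, -0.0, 0.0, 0.16]
[0.77, -0.81, 0.08, -0.0, 0.0, 0.16]
[0.75, -0.82, 0.08, -0.0, 0.0, 0.16]
[0.74, -0.83, 0.08, -0.0, 0.0, 0.16]
[0.72, -0.85, 0.08, -0.0, 0.0, 0.16]
[0.71, -0.86, 0.08, -0.0, 0.0, 0.16]
[0.69, -0.87, 0.08, -0.0, 0.0, 0.16]
[0.68, -0.88, 0.08, -0.0, 0.0, 0.16]
-> -150,0,150,30,20
[-0.08, -0.83, 0.13, 0.0, 0.25, -0.0]
[-0.08, -0.83, 0.12, 0.0, 0.25, -0.0]
[-0.08, -0.83, 0.12, 0.0, 0.25, -0.0]
[-0.08, -0.83, 0.12, 0.0, 0.25, -0.0]
[-0.09, -0.83, 0.12, 0.0, 0.25, -0.0]
[-0.09, -0.83, 0.11, 0.0, 0.25, -0.0]
[-0.09, -0.83, 0.11, 0.0, 0.25, -0.0]
[-0.1, -0.83, 0.11, 0.0, 0.25, -0.0]
[-0.1, -0.83, 0.11, 0.0, 0.25, -0.0]
[-0.1, -0.83, 0.1, 0.0, 0.25, -0.0]
[-0.1, -0.83, 0.1, 0.0, 0.25, -0.0]
[-0.11, -0.83, 0.1, 0.0, 0.25, -0.0]
[-0.11, -0.83, 0.1, 0.0, 0.25, -0.0]
[-0.11, -0.83, 0.09, 0.0, 0.25, -0.0]
[-0.11, -0.83, 0.09, 0.0, 0.25, -0.0]
[-0.12, -0.83, 0.09, 0.0, 0.25, -0.0]
[-0.12, -0.83, 0.08, 0.0, 0.25, -0.0]
[-0.12, -0.83, 0.08, 0.0, 0.25, -0.0]
[-0.12, -0.83, 0.08, 0.0, 0.25, -0.0]
[-0.13, -0.83, 0.07, 0.0, 0.25, -0.0]
```

Emit:
send_rows --pt "0.92 -0.62 0.08 0 0 0.16" --pt "0.91 -0.64 0.08 0 0 0.16" --pt "0.9 -0.65 0.08 0 0 0.16" --pt "0.89 -0.67 0.08 0 0 0.16" --pt "0.88 -0.68 0.08 0 0 0.16" --hand 0

```text
time_s: 0.72
ee_pos: [0.2898, -0.5188, 0.2228]
tcp_rot: [-0.0, 0.991, 0.134, -0.0]
wrist_force: [-0.2, 0.2, -0.7]
finger_gap: 0.001
grasp_force: 0.0
```

Emit:
send_rows --pt "0.87 -0.7 0.08 0 0 0.16" --pt "0.86 -0.71 0.08 0 0 0.16" --pt "0.84 -0.73 0.08 0 0 0.16" --pt "0.83 -0.74 0.08 0 0 0.16" --pt "0.82 -0.76 0.08 0 0 0.16"

```text
time_s: 1.35
ee_pos: [0.3548, -0.4284, 0.2148]
tcp_rot: [-0.0, 0.996, 0.092, -0.0]
wrist_force: [0.3, -0.1, 0.2]
finger_gap: -0.001
grasp_force: 0.0
```

```bash
python3 p.py
```

```text
t 1.35 cut mm [-252.823 -508.647  214.848] tilt -0.0 side 0.001 yaw -9.7 F [ 0.347 -0.148  0.189] gap -0.0008787647033971483 j [ 1.219  0.357 -0.478  1.805  0.189  1.026 -0.719]
```

Emit:
send_rows --pt "0.81 -0.77 0.08 0 0 0.16" --pt "0.79 -0.78 0.08 0 0 0.16" --pt "0.78 -0.8 0.08 0 0 0.16" --pt "0.77 -0.81 0.08 0 0 0.16" --pt "0.75 -0.82 0.08 0 0 0.16"

```text
time_s: 1.98
ee_pos: [0.4199, -0.3379, 0.2069]
tcp_rot: [-0.0, 0.999, 0.05, -0.0]
wrist_force: [-0.5, -0.3, 0.8]
finger_gap: 0.002
grasp_force: 0.0
```

Emit:
send_rows --pt "0.74 -0.83 0.08 0 0 0.16" --pt "0.72 -0.85 0.08 0 0 0.16" --pt "0.71 -0.86 0.08 0 0 0.16" --pt "0.69 -0.87 0.08 0 0 0.16" --pt "0.68 -0.88 0.08 0 0 0.16"

```text
time_s: 2.6
ee_pos: [0.4847, -0.2476, 0.1989]
tcp_rot: [-0.0, 1.0, 0.009, -0.0]
wrist_force: [0.1, -1.1, 0.5]
finger_gap: 0.001
grasp_force: 0.0
```

Emit:
send_rows --pt "-0.08 -0.83 0.13 0 0.25 0" --pt "-0.08 -0.83 0.12 0 0.25 0" --pt "-0.08 -0.83 0.12 0 0.25 0" --pt "-0.08 -0.83 0.12 0 0.25 0" --pt "-0.09 -0.83 0.12 0 0.25 0"

```text
time_s: 3.22
ee_pos: [0.4752, -0.1648, 0.1863]
tcp_rot: [-0.001, 0.998, 0.009, 0.066]
wrist_force: [0.3, 0.1, 0.2]
finger_gap: -0.0
grasp_force: 0.0
```

Emit:
send_rows --pt "-0.09 -0.83 0.11 0 0.25 0" --pt "-0.09 -0.83 0.11 0 0.25 0" --pt "-0.1 -0.83 0.11 0 0.25 0" --pt "-0.1 -0.83 0.11 0 0.25 0" --pt "-0.1 -0.83 0.1 0 0.25 0"

```text
time_s: 3.85
ee_pos: [0.4662, -0.082, 0.174]
tcp_rot: [-0.001, 0.991, 0.009, 0.131]
wrist_force: [-0.0, 0.4, -0.3]
finger_gap: 0.002
grasp_force: 0.0
```

```bash
python3 p.py -150,0,130,36,10 -100,0,32,42,10
```

```text
t 3.85 cut mm [-136.254 -164.014  174.017] tilt 15.0 side 0.001 yaw -0.2 F [-0.024  0.396 -0.259] gap 0.0021866962645993113 j [ 0.785  0.129 -0.667  2.238  0.079  0.544 -1.483]
-> -150,0,130,36,10
[-0.12, -0.82, 0.2, -0.0, 0.35, 0.0]
[-0.13, -0.82, 0.19, -0.0, 0.35, 0.0]
[-0.14, -0.82, 0.19, -0.0, 0.35, 0.0]
[-0.14, -0.82, 0.18, -0.0, 0.35, 0.0]
[-0.15, -0.82, 0.18, -0.0, 0.35, 0.0]
[-0.16, -0.82, 0.17, -0.0, 0.35, 0.0]
[-0.16, -0.82, 0.16, -0.0, 0.35, 0.0]
[-0.17, -0.82, 0.16, -0.0, 0.35, 0.0]
[-0.17, -0.82, 0.15, -0.0, 0.35, 0.0]
[-0.18, -0.82, 0.14, -0.0, 0.35, 0.0]
-> -100,0,32,42,10
[-0.09, 0.0, 0.54, 0.0, 0.1, 0.0]
[-0.09, 0.0, 0.54, 0.0, 0.1, 0.0]
[-0.1, 0.0, 0.54, 0.0, 0.1, 0.0]
[-0.1, 0.0, 0.54, 0.0, 0.1, 0.0]
[-0.11, 0.0, 0.54, 0.0, 0.1, 0.0]
[-0.11, 0.0, 0.54, 0.0, 0.1, 0.0]
[-0.12, 0.0, 0.54, 0.0, 0.1, 0.0]
[-0.13, 0.0, 0.54, 0.0, 0.1, 0.0]
[-0.13, 0.0, 0.53, 0.0, 0.1, 0.0]
[-0.14, 0.0, 0.53, 0.0, 0.1, 0.0]
```

```bash
python3 p.py -110,0,130,30,10 | awk 'NR%3==0||/>/'
```

```text
-> -110,0,130,30,10
[0.07, -0.82, 0.25, -0.0, 0.25, 0.0]
[0.05, -0.82, 0.25, -0.0, 0.25, 0.0]
[0.03, -0.82, 0.25, -0.0, 0.25, 0.0]
[0.01, -0.82, 0.26, -0.0, 0.25, 0.0]
```

Emit:
send_rows --pt "0.07 -0.82 0.24 0 0.25 0" --pt "0.06 -0.82 0.24 0 0.25 0" --pt "0.06 -0.82 0.24 0 0.25 0" --pt "0.05 -0.82 0.24 0 0.25 0" --pt "0.04 -0.82 0.24 0 0.25 0"

```text
time_s: 4.47
ee_pos: [0.4777, 0.0, 0.1529]
tcp_rot: [-0.002, 0.981, 0.009, 0.195]
wrist_force: [-0.4, -0.6, -0.9]
finger_gap: -0.002
grasp_force: 0.0
```

Emit:
send_rows --pt "0.03 -0.82 0.25 0 0.25 0" --pt "0.03 -0.82 0.25 0 0.25 0" --pt "0.02 -0.82 0.25 0 0.25 0" --pt "0.01 -0.82 0.25 0 0.25 0" --pt "0.01 -0.82 0.25 0 0.25 0"

```text
time_s: 5.1
ee_pos: [0.4861, 0.0697, 0.1455]
tcp_rot: [0.001, 0.971, 0.01, 0.241]
wrist_force: [0.3, 0.9, 0.2]
finger_gap: -0.002
grasp_force: 0.0
```

```bash
python3 p.py -90,0,28,38,10
```

```text
t 5.1 cut mm [-114.067  -12.606  145.477] tilt 27.8 side -0.004 yaw -0.2 F [0.32  0.868 0.16 ] gap -0.001777470167438492 j [-0.293  0.11  -0.001  2.423  0.766  0.192 -2.57 ]
-> -90,0,28,38,10
[-0.17, -0.07, 0.58, 0.0, 0.17, 0.01]
[-0.18, -0.07, 0.57, 0.0, 0.17, 0.01]
[-0.19, -0.07, 0.57, 0.0, 0.17, 0.01]
[-0.2, -0.07, 0.57, 0.0, 0.17, 0.01]
[-0.21, -0.06, 0.56, 0.0, 0.17, 0.01]
[-0.22, -0.06, 0.56, 0.0, 0.17, 0.01]
[-0.23, -0.06, 0.55, 0.0, 0.17, 0.01]
[-0.24, -0.06, 0.55, 0.0, 0.17, 0.01]
[-0.25, -0.06, 0.55, 0.0, 0.17, 0.01]
[-0.26, -0.06, 0.54, 0.0, 0.17, 0.01]
```

```bash
cat > fk.py <<'E'
from p import *
import itertools
from scipy.optimize import least_squares
D=[([1.481,0.502,-0.427,1.551,0.221,1.138,-0.21],[.22430,-.60939,.23032],None,[-9.06759384e-04,9.84480957e-01,1.75489040e-01,-1.42193934e-04]),
([1.219,0.357,-0.478,1.805,0.189,1.026,-0.719],[.3548,-.4284,.2148],None,[0,.996,.092,0]),
([0.785,0.129,-0.667,2.238,0.079,0.544,-1.483],[.4662,-.0820,.1740],None,[-.001,.991,.009,.131])]
def load():
    J=[np.array(d[0]) for d in D];P=[np.array(d[1]) for d in D];Q=[R.from_quat(np.array(d[3])[[1,2,3,0]]) for d in D]
    S=sense();J.append(np.array(S["joints"]));P.append(np.array(S["ee_pos"]));Q.append(R.from_matrix(Rm(S["tcp_rot"])))
    return J,P,Q
AX="zyzyzyz"
def ori(j,s,o):
    return [R.from_euler(a,si*ji+oi) for a,si,ji,oi in zip(AX,s,j,o)]
if __name__=="__main__":
    J,P,Q=load();best=[]
    for s in itertools.product([1,-1],repeat=7):
      if s[1]<0 or s[3]<0 and 0: continue
      for o2,o4,o6 in itertools.product([0,np.pi],[0,np.pi],[0,np.pi]):
       for o1,o3,o5,o7 in itertools.product([0,np.pi/2,np.pi,-np.pi/2],repeat=4):
        if o3 not in(0,np.pi) or o5 not in (0,np.pi): continue
        o=[o1,o2,o3,o4,o5,o6,o7];e=0
        for j,q in zip(J,Q):
            m=np.eye(3)
            for a,si,ji,oi in zip(AX,s,j,o):
                t=si*ji+oi;c,d=np.cos(t),np.sin(t)
                m=m@(np.array([[c,-d,0],[d,c,0],[0,0,1]]) if a=='z' else np.array([[c,0,d],[0,1,0],[-d,0,c]]))
            e=max(e,np.abs(m-q.as_matrix()).max())
            if e>.3:break
        best.append((e,s,np.round(o,2).tolist()))
    best.sort(key=lambda b:b[0])
    for b in best[:6]:print(b)
E
time python3 fk.py
```

```text
(np.float64(0.001024523335926525), (-1, 1, -1, 1, 1, 1, -1), [0.0, 0.0, 0.0, 3.14, 0.0, 3.14, 1.57])
(np.float64(0.0010245233359267485), (-1, 1, -1, 1, 1, -1, -1), [0.0, 0.0, 0.0, 3.14, 3.14, 3.14, -1.57])
(np.float64(0.0010245233359267637), (-1, 1, 1, 1, -1, -1, -1), [0.0, 3.14, 0.0, 3.14, 3.14, 0.0, -1.57])
(np.float64(0.0010245233359268552), (-1, 1, 1, 1, -1, 1, -1), [0.0, 3.14, 0.0, 3.14, 0.0, 0.0, 1.57])
(np.float64(0.0010245233359268955), (-1, 1, -1, -1, 1, 1, -1), [0.0, 0.0, 3.14, 3.14, 3.14, 3.14, 1.57])
(np.float64(0.0010245233359269192), (-1, 1, 1, 1, 1, 1, -1), [0.0, 3.14, 0.0, 0.0, 0.0, 3.14, 1.57])
real	0m3.817s
user	0m4.220s
sys	0m0.128s
```

```bash
cat > ik.py <<'E'
from fk import *
s=(-1,1,-1,1,1,1,-1);o=[0,0,0,np.pi,0,np.pi,np.pi/2]
def A(j):
    Rs=ori(j,s,o);M=[R.identity()]
    for r in Rs:M.append(M[-1]*r)
    m2,m4,m6=(M[k].as_matrix() for k in(2,4,6))
    return np.c_[[0,0,1],m2[:,0],m2[:,2],m4[:,0],m4[:,2],m6[:,0],m6[:,2]],M[-1]
J,P,Q=load()
L,res,_,_=np.linalg.lstsq(np.vstack([A(j)[0] for j in J]),np.hstack(P),rcond=None)
lo=np.array([-2.88,-.31,-1.54,.2,-1.41,.19,-2.57]);hi=np.array([2.88,2.03,1.56,2.42,4.55,2.02,2.57])
def fk(j):
    a,q=A(j);return a@L,q
def ik(Pt,Qt,n=60,seed=0,x0s=None,m=.03):
    g=np.random.default_rng(seed);out=[]
    for x0 in (x0s if x0s is not None else g.uniform(lo+m,hi-m,(n,7))):
        f=lambda j:np.r_[(fk(j)[0]-Pt)*10,(fk(j)[1].inv()*Qt).as_rotvec()]
        r=least_squares(f,np.clip(x0,lo+m,hi-m),bounds=(lo+m,hi-m),max_nfev=60)
        if np.abs(r.fun).max()<2e-3: out.append(r.x)
    return np.array(out)
if __name__=="__main__":
    print("L",L,"res",np.abs(np.vstack([A(j)[0] for j in J])@L-np.hstack(P)).max())
    for w in [(-62,0,30,40),(-33,0,79,35),(-33,0,79,40)]:
      for fl in (0,1):
        Pt,Qt=tgt(*w);Qt=Qt*R.from_euler('z',np.pi*fl)
        S=ik(Pt,Qt,40);print(w,fl,len(S))
        if len(S):
            mg=np.minimum(S-lo,hi-S).min(1);print(S[np.argsort(-mg)[:4]],np.sort(-mg)[:4])
E
time python3 ik.py
```

```text
L [ 0.287  0.028  0.543  0.017 -0.458  0.039  0.344] res 0.0051215179000506095
(-62, 0, 30, 40) 0 0
(-62, 0, 30, 40) 1 0
(-33, 0, 79, 35) 0 0
(-33, 0, 79, 35) 1 0
(-33, 0, 79, 40) 0 0
(-33, 0, 79, 40) 1 0
real	0m35.700s
user	0m36.163s
sys	0m0.092s
```

```bash
python3 - <<'E'
from fk import *
s=(-1,1,-1,1,1,1,-1);o=[0,0,0,np.pi,0,np.pi,np.pi/2]
J,P,Q=load()
print(J[-1],P[-1])
cols={}
def C7(j):
    M=[R.identity()]
    for r in ori(j,s,o):M.append(M[-1]*r)
    d={"d":np.array([0,0,1.])}
    for k in range(1,8):
        m=M[k].as_matrix()
        d[f"{k}x"],d[f"{k}y"],d[f"{k}z"]=m.T
    return d
T=[C7(j) for j in J];b=np.hstack(P)
base=["d","2z","4z","6z"]
ex=["1x","1y","2x","2y","3x","3y","4x","4y","5x","5y","6x","6y"]
out=[]
for n in(0,1,2,3):
  for e in itertools.combinations(ex,n):
    k=base+list(e);Am=np.vstack([np.c_[tuple(t[x] for x in k)] for t in T])
    L=np.linalg.lstsq(Am,b,rcond=None)[0];out.append((n,np.abs(Am@L-b).max(),k,L))
for n in(0,1,2,3):
    for r in sorted([x for x in out if x[0]==n],key=lambda x:x[1])[:5]:print(r[1].round(5),r[2],r[3])
E
```

```text
[-0.293  0.11  -0.001  2.423  0.766  0.192 -2.57 ] [0.486 0.07  0.145]
0.0217 ['d', '2z', '4z', '6z'] [ 0.279  0.586 -0.431  0.395]
0.00402 ['d', '2z', '4z', '6z', '1y'] [ 0.34   0.514 -0.473  0.361 -0.026]
0.00402 ['d', '2z', '4z', '6z', '2y'] [ 0.34   0.514 -0.473  0.361 -0.026]
0.00474 ['d', '2z', '4z', '6z', '3y'] [ 0.35   0.502 -0.465  0.361 -0.025]
0.00474 ['d', '2z', '4z', '6z', '4y'] [ 0.35   0.502 -0.465  0.361 -0.025]
0.00958 ['d', '2z', '4z', '6z', '6y'] [ 0.337  0.485 -0.469  0.334 -0.029]
0.00044 ['d', '2z', '4z', '6z', '2y', '4y'] [ 0.347  0.506 -0.471  0.36  -0.014 -0.012]
0.00044 ['d', '2z', '4z', '6z', '1y', '4y'] [ 0.347  0.506 -0.471  0.36  -0.014 -0.012]
0.00044 ['d', '2z', '4z', '6z', '2y', '3y'] [ 0.347  0.506 -0.471  0.36  -0.014 -0.012]
0.00044 ['d', '2z', '4z', '6z', '1y', '3y'] [ 0.347  0.506 -0.471  0.36  -0.014 -0.012]
0.00252 ['d', '2z', '4z', '6z', '3y', '6x'] [ 0.342  0.519 -0.468  0.368 -0.022  0.009]
0.00043 ['d', '2z', '4z', '6z', '1y', '2x', '3y'] [ 0.347  0.505 -0.471  0.359 -0.015  0.    -0.012]
0.00043 ['d', '2z', '4z', '6z', '1y', '2x', '4y'] [ 0.347  0.505 -0.471  0.359 -0.015  0.    -0.012]
0.00043 ['d', '2z', '4z', '6z', '2x', '2y', '4y'] [ 0.347  0.505 -0.471  0.359  0.    -0.015 -0.012]
0.00043 ['d', '2z', '4z', '6z', '2x', '2y', '3y'] [ 0.347  0.505 -0.471  0.359  0.    -0.015 -0.012]
0.00043 ['d', '2z', '4z', '6z', '2y', '4y', '6y'] [ 0.347  0.505 -0.471  0.359 -0.014 -0.012 -0.   ]
```

```bash
python3 - <<'E'
t=open('ik.py').read()
t=t.replace("m2,m4,m6=(M[k].as_matrix() for k in(2,4,6))","m2,m4,m6=(M[k].as_matrix() for k in(2,4,6))").replace("np.c_[[0,0,1],m2[:,0],m2[:,2],m4[:,0],m4[:,2],m6[:,0],m6[:,2]]","np.c_[[0,0,1],m2[:,1],m2[:,2],m4[:,1],m4[:,2],m6[:,2]]")
t=t.replace("L,res,_,_=np.linalg.lstsq(np.vstack([A(j)[0] for j in J]),np.hstack(P),rcond=None)","L=np.array([.347,-.0143,.5055,-.012,-.471,.3595])")
t=t.replace("m=.03)","m=.01)").replace("max_nfev=60","max_nfev=40").replace("<2e-3","<5e-3").replace("J,P,Q=load()","")
t=t[:t.index("if __name__")]+'''
def cand(w,fl,n=25):
    Pt,Qt=tgt(*w);return ik(Pt,Qt*R.from_euler('z',np.pi*fl),n)
if __name__=="__main__":
    for w in [(-62,0,30,40),(-62,0,30,30),(-33,0,79,30),(-33,0,79,40)]:
      for fl in (0,1):
        S=cand(w,fl);print(w,fl,len(S))
        if len(S):
            mg=np.minimum(S-lo,hi-S).min(1);k=np.argsort(-mg)[:4];print(np.c_[S[k],mg[k]])
'''
open('ik.py','w').write(t)
E
time python3 ik.py
```

```text
(-62, 0, 30, 40) 0 0
(-62, 0, 30, 40) 1 0
(-62, 0, 30, 30) 0 4
[[ 0.12   0.531 -0.463  2.363  2.172  0.407  2.38   0.057]
 [-0.397  0.489  0.117  2.379  2.763  0.244  1.67   0.041]
 [-0.987  0.669  0.813  2.396  3.937  0.382  0.34   0.024]
 [ 0.329  0.597 -0.697  2.357  2.065  0.509  2.556  0.014]]
(-62, 0, 30, 30) 1 13
[[ 0.828  1.317 -1.453  2.346  2.01   1.298 -0.05   0.074]
 [ 0.677  0.894 -1.151  2.349  1.965  0.872 -0.288  0.071]
 [ 0.67   0.883 -1.14   2.349  1.966  0.86  -0.295  0.071]
 [ 0.608  0.801 -1.051  2.35   1.973  0.77  -0.355  0.07 ]]
(-33, 0, 79, 30) 0 4
[[-1.318  1.279  1.51   2.334  4.389  1.081 -0.388  0.05 ]
 [-0.94   0.516  0.785  2.326  4.309  0.224  0.055  0.034]
 [-1.319  1.322  1.533  2.334  4.38   1.124 -0.403  0.027]
 [-0.906  0.499  0.741  2.326  4.271  0.2    0.101  0.01 ]]
(-33, 0, 79, 30) 1 10
[[ 0.806  0.995 -1.385  2.278  1.81   1.021 -0.045  0.142]
 [ 0.696  0.75  -1.172  2.28   1.762  0.754 -0.136  0.14 ]
 [ 0.664  0.706 -1.121  2.28   1.756  0.704 -0.154  0.14 ]
 [ 0.834  1.132 -1.476  2.277  1.842  1.164  0.004  0.064]]
(-33, 0, 79, 40) 0 4
[[ 0.483  0.621 -0.897  2.402  2.228  0.706  2.457  0.018]
 [ 0.156  0.483 -0.518  2.409  2.377  0.546  2.182  0.011]
 [ 0.152  0.483 -0.514  2.41   2.382  0.546  2.176  0.01 ]
 [ 0.129  0.477 -0.488  2.41   2.392  0.537  2.159  0.01 ]]
(-33, 0, 79, 40) 1 12
[[ 0.844  1.315 -1.501  2.394  2.162  1.355 -0.107  0.026]
 [ 0.83   1.218 -1.448  2.394  2.146  1.27  -0.171  0.026]
 [ 0.816  1.154 -1.411  2.395  2.139  1.215 -0.214  0.025]
 [ 0.749  0.944 -1.269  2.396  2.136  1.022 -0.363  0.024]]
real	0m16.169s
user	0m16.674s
sys	0m0.048s
```

```bash
cat > sim.py <<'E'
from ik import *
def step(j,Pt,Qt):
    f=lambda x:np.r_[(fk(x)[0]-Pt)*30,(fk(x)[1].inv()*Qt).as_rotvec()*10,(x-j)*.03]
    r=least_squares(f,np.clip(j,lo+.003,hi-.003),bounds=(lo,hi),max_nfev=30)
    return r.x,np.linalg.norm(fk(r.x)[0]-Pt)*1000,np.rad2deg(np.linalg.norm((fk(r.x)[1].inv()*Qt).as_rotvec()))
def pose(x,y,z,tilt,roll,tx=0):
    P,Q=tgt(x,y,z,tilt);return P,(R.from_rotvec(C.apply([np.deg2rad(tx),0,0]))*Q)*R.from_euler('z',roll,degrees=True)
def run(j,wps,start):
    prev=np.array(start,float)
    for w in wps:
        w,n=np.array(w[:-1],float),int(w[-1]);e=ea=dm=0
        for i in range(1,n+1):
            P,Q=pose(*(prev+(w-prev)*i/n));jn,a,b=step(j,P,Q);e=max(e,a);ea=max(ea,b);dm=max(dm,np.abs(jn-j).max());j=jn
        print(w,"err",round(e,1),round(ea,1),"maxstep",round(dm,2),j);prev=w
    return j
if __name__=="__main__":
    j=np.array(sense()["joints"]);S=[-114,-12,145,27.8,0,0]
    for nm,W in {"A":[(-80,0,160,5,0,0,15),(-80,0,160,5,-180,0,30),(-60,0,160,30,-180,0,10),(-62,0,32,30,-180,0,10),(-33,0,79,30,-180,0,8)],
      "B":[(-80,0,150,20,-180,0,32),(-60,0,150,30,-180,0,10),(-62,0,32,30,-180,0,10),(-33,0,79,30,-180,0,8)],
      "C":[(-80,0,160,5,0,0,15),(-80,0,160,5,-90,0,15),(-80,0,160,20,-180,25,15),(-60,0,160,30,-180,25,10),(-62,0,100,30,-180,0,10),(-62,0,32,30,-180,0,10),(-33,0,79,30,-180,0,8)],
      "D":[(-80,0,160,5,0,0,15),(-80,0,160,5,-90,0,15),(-80,0,160,20,-180,-25,15),(-60,0,160,30,-180,-25,10),(-62,0,100,30,-180,0,10),(-62,0,32,30,-180,0,10),(-33,0,79,30,-180,0,8)]}.items():
        print(nm);run(j.copy(),W,S)
E
python3 sim.py
```

```text
A
[-80.   0. 160.   5.   0.   0.] err 0.0 0.0 maxstep 0.17 [-0.015  0.298 -0.238  2.005  0.128  0.765 -1.885]
[ -80.    0.  160.    5. -180.    0.] err 0.0 0.0 maxstep 0.1 [ 0.511  0.421 -0.884  1.989  0.473  0.845  0.96 ]
[ -60.    0.  160.   30. -180.    0.] err 0.0 0.0 maxstep 0.17 [ 0.289  0.209 -0.625  2.309  1.067  0.298  0.313]
[ -62.    0.   32.   30. -180.    0.] err 0.0 0.0 maxstep 0.14 [ 0.27   0.57  -0.634  2.359  2.079  0.48  -0.625]
[ -33.    0.   79.   30. -180.    0.] err 0.0 0.0 maxstep 0.05 [ 0.21   0.444 -0.548  2.292  1.769  0.341 -0.338]
B
[ -80.    0.  150.   20. -180.    0.] err 0.0 0.0 maxstep 0.13 [ 0.455  0.274 -0.799  2.216  0.668  0.478  0.733]
[ -60.    0.  150.   30. -180.    0.] err 0.0 0.0 maxstep 0.08 [ 0.235  0.226 -0.57   2.317  1.151  0.283  0.227]
[ -62.    0.   32.   30. -180.    0.] err 0.0 0.0 maxstep 0.13 [ 0.256  0.565 -0.618  2.359  2.086  0.472 -0.637]
[ -33.    0.   79.   30. -180.    0.] err 0.0 0.0 maxstep 0.05 [ 0.19   0.439 -0.525  2.292  1.772  0.331 -0.346]
C
[-80.   0. 160.   5.   0.   0.] err 0.0 0.0 maxstep 0.17 [-0.015  0.298 -0.
[... 795 characters left out ...]
05  0.128  0.765 -1.885]
[-80.   0. 160.   5. -90.   0.] err 0.0 0.0 maxstep 0.1 [ 0.243  0.334 -0.544  1.997  0.273  0.789 -0.441]
[ -80.    0.  160.   20. -180.  -25.] err 0.0 0.0 maxstep 0.06 [-0.02   0.375 -0.642  2.126  1.019  0.956  0.318]
[ -60.    0.  160.   30. -180.  -25.] err 0.0 0.0 maxstep 0.03 [-0.066  0.357 -0.603  2.224  1.277  0.873  0.083]
[ -62.    0.  100.   30. -180.    0.] err 0.0 0.0 maxstep 0.1 [ 0.197  0.348 -0.544  2.348  1.672  0.307 -0.282]
[ -62.    0.   32.   30. -180.    0.] err 0.0 0.0 maxstep 0.06 [ 0.266  0.569 -0.631  2.359  2.081  0.478 -0.628]
[ -33.    0.   79.   30. -180.    0.] err 0.0 0.0 maxstep 0.05 [ 0.205  0.443 -0.542  2.292  1.77   0.339 -0.339]
```

```bash
cat > pl.py <<'E'
from sim import *
# args: start params (tilt,roll,tx estimated), then waypoints x,y,z,tilt,roll,tx,n
def rows(start,wps,show=True):
    p,q=st();prev=np.r_[cut(p),start];j=np.array(sense()["joints"])
    for w in wps:
        n=int(w[-1]);w=np.array(w[:-1],float)
        for i in range(1,n+1):
            P,Q=pose(*(prev+(w-prev)*i/n))
            r=np.r_[q.inv().apply(P-p)/.02,np.rad2deg((q.inv()*Q).as_rotvec())/6]
            j,a,b=step(j,P,Q);print((np.round(r,2)+0.).tolist(),("" if i<n else f"{w} {j} {a:.1f}"))
            p,q=P,Q
        prev=w
if __name__=="__main__":
    v=[list(map(float,a.split(","))) for a in sys.argv[1:]];rows(v[0],v[1:])
E
python3 pl.py 27.8,0,0 -95,0,160,10,-57,0,10 -85,0,160,10,-142,-15,15 -80,0,150,20,-180,-20,10
```

```text
t 5.1 cut mm [-114.067  -12.606  145.477] tilt 27.8 side -0.004 yaw -0.2 F [0.32  0.868 0.16 ] gap -0.001777470167438492 j [-0.293  0.11  -0.001  2.423  0.766  0.192 -2.57 ]
[0.12, -0.06, -0.02, 0.05, -0.3, -0.9] 
[0.12, -0.05, -0.02, 0.04, -0.29, -0.95] 
[0.13, -0.04, -0.03, 0.07, -0.29, -0.95] 
[0.13, -0.03, -0.03, 0.1, -0.28, -0.95] 
[0.13, -0.01, -0.03, 0.13, -0.27, -0.95] 
[0.13, 0.0, -0.04, 0.15, -0.25, -0.95] 
[0.13, 0.01, -0.04, 0.18, -0.24, -0.95] 
[0.13, 0.02, -0.04, 0.2, -0.22, -0.95] 
[0.12, 0.03, -0.05, 0.22, -0.2, -0.95] 
[0.12, 0.04, -0.05, 0.24, -0.17, -0.95] [-95.   0. 160.  10. -57.   0.] [ 0.116  0.242 -0.4    2.107  0.225  0.654 -0.995] 0.0
[0.02, 0.03, 0.01, -0.08, -0.14, -0.97] 
[0.02, 0.03, 0.01, -0.07, -0.15, -0.97] 
[0.01, 0.03, 0.01, -0.05, -0.16, -0.97] 
[0.01, 0.03, 0.01, -0.04, -0.16, -0.97] 
[0.01, 0.03, 0.01, -0.02, -0.16, -0.97] 
[0.0, 0.03, 0.01, -0.01, -0.16, -0.97] 
[0.0, 0.03, 0.01, 0.01, -0.16, -0.97] 
[0.0, 0.03, 0.01, 0.03, -0.16, -0.97] 
[-0.01, 0.03, 0.01, 0.04, -0.16, -0.97] 
[-0.01, 0.03, 0.01, 0.06, -0.15, -0.97] 
[-0.01, 0.03, 0.01, 0.07, -0.15, -0.97] 
[-0.02, 0.03, 0.01, 0.09, -0.14, -0.97] 
[-0.02, 0.03, 0.01, 0.1, -0.13, -0.97] 
[-0.02, 0.02, 0.01, 0.11, -0.12, -0.97] 
[-0.02, 0.02, 0.01, 0.12, -0.11, -0.97] [ -85.    0.  160.   10. -142.  -15.] [ 0.067  0.344 -0.571  2.036  0.661  0.882  0.025] 0.0
[0.0, 0.02, 0.05, -0.03, -0.18, -0.65] 
[-0.01, 0.02, 0.05, -0.02, -0.18, -0.65] 
[-0.01, 0.02, 0.05, -0.01, -0.19, -0.65] 
[-0.01, 0.02, 0.05, 0.0, -0.19, -0.65] 
[-0.01, 0.02, 0.05, 0.02, -0.18, -0.65] 
[-0.01, 0.02, 0.05, 0.03, -0.18, -0.66] 
[-0.01, 0.02, 0.05, 0.04, -0.18, -0.66] 
[-0.01, 0.02, 0.05, 0.05, -0.18, -0.66] 
[-0.01, 0.02, 0.05, 0.06, -0.17, -0.66] 
[-0.01, 0.02, 0.05, 0.07, -0.17, -0.66] [ -80.    0.  150.   20. -180.  -20.] [ 0.01   0.344 -0.608  2.154  0.983  0.832  0.353] 0.0
```

Emit:
send_rows --pt "0.12 -0.06 -0.02 0.05 -0.3 -0.9" --pt "0.12 -0.05 -0.02 0.04 -0.29 -0.95" --pt "0.13 -0.04 -0.03 0.07 -0.29 -0.95" --pt "0.13 -0.03 -0.03 0.1 -0.28 -0.95" --pt "0.13 -0.01 -0.03 0.13 -0.27 -0.95"

```text
time_s: 5.72
ee_pos: [0.4959, 0.076, 0.1529]
tcp_rot: [0.04, 0.954, 0.251, 0.159]
wrist_force: [-0.7, -0.7, -0.2]
finger_gap: -0.005
grasp_force: 0.0
```

Emit:
send_rows --pt "0.13 0 -0.04 0.15 -0.25 -0.95" --pt "0.13 0.01 -0.04 0.18 -0.24 -0.95" --pt "0.13 0.02 -0.04 0.2 -0.22 -0.95" --pt "0.12 0.03 -0.05 0.22 -0.2 -0.95" --pt "0.12 0.04 -0.05 0.24 -0.17 -0.95"

```text
time_s: 6.35
ee_pos: [0.5053, 0.0826, 0.16]
tcp_rot: [0.042, 0.872, 0.482, 0.077]
wrist_force: [-0.3, 0.0, -0.7]
finger_gap: -0.003
grasp_force: 0.0
```

```bash
python3 pl.py 10,-57,0 -95,0,160,10,-57,0,1 
```

```text
t 6.35 cut mm [-94.739  -0.007 160.004] tilt 10.0 side -0.001 yaw -56.7 F [-0.253  0.006 -0.673] gap -0.003290226954670748 j [ 0.118  0.243 -0.405  2.106  0.231  0.654 -1.   ]
[-0.01, -0.01, 0.0, 0.01, 0.01, 0.01] [-95.   0. 160.  10. -57.   0.] [ 0.121  0.242 -0.405  2.106  0.228  0.654 -0.997] 0.0
```

The model predicts the joints very closely, so I'll carry on.

Emit:
send_rows --pt "0.02 0.03 0.01 -0.08 -0.14 -0.97" --pt "0.02 0.03 0.01 -0.07 -0.15 -0.97" --pt "0.01 0.03 0.01 -0.05 -0.16 -0.97" --pt "0.01 0.03 0.01 -0.04 -0.16 -0.97" --pt "0.01 0.03 0.01 -0.02 -0.16 -0.97"

```text
time_s: 6.98
ee_pos: [0.5087, 0.0827, 0.1595]
tcp_rot: [0.092, 0.724, 0.682, 0.035]
wrist_force: [0.3, -0.5, -0.6]
finger_gap: 0.002
grasp_force: 0.0
```

Emit:
send_rows --pt "0 0.03 0.01 -0.01 -0.16 -0.97" --pt "0 0.03 0.01 0.01 -0.16 -0.97" --pt "0 0.03 0.01 0.03 -0.16 -0.97" --pt "-0.01 0.03 0.01 0.04 -0.16 -0.97" --pt "-0.01 0.03 0.01 0.06 -0.15 -0.97"

```text
time_s: 7.6
ee_pos: [0.5119, 0.0826, 0.159]
tcp_rot: [0.121, 0.531, 0.838, -0.024]
wrist_force: [-0.8, -0.3, -0.3]
finger_gap: -0.001
grasp_force: 0.0
```

Emit:
send_rows --pt "-0.01 0.03 0.01 0.07 -0.15 -0.97" --pt "-0.02 0.03 0.01 0.09 -0.14 -0.97" --pt "-0.02 0.03 0.01 0.1 -0.13 -0.97" --pt "-0.02 0.02 0.01 0.11 -0.12 -0.97" --pt "-0.02 0.02 0.01 0.12 -0.11 -0.97"

```text
time_s: 8.22
ee_pos: [0.5152, 0.0825, 0.1586]
tcp_rot: [0.126, 0.306, 0.939, -0.094]
wrist_force: [0.3, 0.1, -0.1]
finger_gap: -0.001
grasp_force: 0.0
```

Emit:
send_rows --pt "0 0.02 0.05 -0.03 -0.18 -0.65" --pt "-0.01 0.02 0.05 -0.02 -0.18 -0.65" --pt "-0.01 0.02 0.05 -0.01 -0.19 -0.65" --pt "-0.01 0.02 0.05 0 -0.19 -0.65" --pt "-0.01 0.02 0.05 0.02 -0.18 -0.65"

```text
time_s: 8.85
ee_pos: [0.5182, 0.0827, 0.1542]
tcp_rot: [0.155, 0.137, 0.97, -0.126]
wrist_force: [0.1, -0.3, -0.0]
finger_gap: -0.003
grasp_force: 0.0
```

Emit:
send_rows --pt "-0.01 0.02 0.05 0.03 -0.18 -0.66" --pt "-0.01 0.02 0.05 0.04 -0.18 -0.66" --pt "-0.01 0.02 0.05 0.05 -0.18 -0.66" --pt "-0.01 0.02 0.05 0.06 -0.17 -0.66" --pt "-0.01 0.02 0.05 0.07 -0.17 -0.66"

```text
time_s: 9.48
ee_pos: [0.5211, 0.0831, 0.1495]
tcp_rot: [0.173, -0.036, 0.969, -0.17]
wrist_force: [-0.3, -0.1, -0.1]
finger_gap: -0.002
grasp_force: 0.0
```

```bash
python3 pl.py 20,-180,-20 -90,0,100,27,-180,-15,5 -90,0,32,32,-180,-8,5 -62,0,28,33,-180,-8,5; for a in "28 33" "28 36"; do :; done
```

```text
t 9.47 cut mm [-78.925   0.263 149.466] tilt 21.3 side -0.322 yaw -179.8 F [-0.291 -0.055 -0.082] gap -0.0019366052566309844 j [ 0.013  0.35  -0.613  2.153  0.991  0.835  0.342]
[0.26, 0.17, 0.4, -0.17, -0.22, 0.03] 
[0.27, 0.16, 0.4, -0.15, -0.23, 0.06] 
[0.28, 0.15, 0.39, -0.15, -0.23, 0.07] 
[0.3, 0.14, 0.39, -0.15, -0.23, 0.07] 
[0.31, 0.13, 0.38, -0.15, -0.23, 0.07] [ -90.    0.  100.   27. -180.  -15.] [-0.025  0.375 -0.543  2.316  1.363  0.636 -0.06 ] 0.0
[0.3, 0.18, 0.59, -0.21, -0.17, 0.11] 
[0.31, 0.16, 0.58, -0.21, -0.17, 0.11] 
[0.32, 0.14, 0.58, -0.2, -0.17, 0.11] 
[0.33, 0.13, 0.58, -0.2, -0.17, 0.12] 
[0.35, 0.11, 0.58, -0.2, -0.17, 0.12] [ -90.    0.   32.   32. -180.   -8.] [ 0.062  0.556 -0.561  2.417  2.009  0.644 -0.667] 0.0
[-0.22, 0.01, 0.18, 0.0, -0.03, 0.0] 
[-0.22, 0.01, 0.18, 0.0, -0.03, 0.0] 
[-0.22, 0.01, 0.18, 0.0, -0.03, 0.0] 
[-0.21, 0.01, 0.18, 0.0, -0.03, 0.0] 
[-0.21, 0.01, 0.18, 0.0, -0.03, 0.0] [ -62.    0.   28.   33. -180.   -8.] [ 0.069  0.591 -0.544  2.369  2.04   0.646 -0.656] 0.0
```

```bash
python3 pl.py 21.3,-180,-19 -80,0,90,27,-180,-13,5 -80,0,28,31,-180,-6,5 -58,0,27,33,-180,-6,5
```

```text
t 9.47 cut mm [-78.925   0.263 149.466] tilt 21.3 side -0.322 yaw -179.8 F [-0.291 -0.055 -0.082] gap -0.0019366052566309844 j [ 0.013  0.35  -0.613  2.153  0.991  0.835  0.342]
[0.2, 0.2, 0.52, -0.35, -0.39, 0.1] 
[0.23, 0.18, 0.52, -0.18, -0.19, 0.08] 
[0.24, 0.17, 0.52, -0.18, -0.19, 0.08] 
[0.25, 0.16, 0.52, -0.18, -0.19, 0.09] 
[0.26, 0.14, 0.51, -0.18, -0.19, 0.09] [ -80.    0.   90.   27. -180.  -13.] [-0.006  0.397 -0.526  2.308  1.411  0.59  -0.088] 0.0
[0.27, 0.14, 0.54, -0.21, -0.13, 0.11] 
[0.28, 0.12, 0.54, -0.21, -0.13, 0.11] 
[0.29, 0.11, 0.54, -0.2, -0.13, 0.11] 
[0.3, 0.09, 0.53, -0.2, -0.13, 0.12] 
[0.31, 0.08, 0.53, -0.2, -0.13, 0.12] [ -80.    0.   28.   31. -180.   -6.] [ 0.105  0.564 -0.563  2.392  2.023  0.591 -0.648] 0.0
[-0.18, 0.0, 0.12, 0.0, -0.07, 0.0] 
[-0.18, 0.0, 0.12, 0.0, -0.07, 0.0] 
[-0.18, 0.0, 0.12, 0.0, -0.07, 0.0] 
[-0.18, 0.0, 0.13, 0.0, -0.07, 0.0] 
[-0.18, 0.0, 0.13, 0.0, -0.07, 0.0] [ -58.    0.   27.   33. -180.   -6.] [ 0.116  0.595 -0.562  2.368  2.086  0.621 -0.68 ] 0.0
```

Emit:
send_rows --pt "0.2 0.2 0.52 -0.35 -0.39 0.1" --pt "0.23 0.18 0.52 -0.18 -0.19 0.08" --pt "0.24 0.17 0.52 -0.18 -0.19 0.08" --pt "0.25 0.16 0.52 -0.18 -0.19 0.09" --pt "0.26 0.14 0.51 -0.18 -0.19 0.09"

```text
time_s: 10.1
ee_pos: [0.52, 0.0831, 0.0897]
tcp_rot: [0.233, -0.032, 0.966, -0.108]
wrist_force: [0.2, 0.0, -0.3]
finger_gap: -0.001
grasp_force: 0.0
```

Emit:
send_rows --pt "0.27 0.14 0.54 -0.21 -0.13 0.11" --pt "0.28 0.12 0.54 -0.21 -0.13 0.11" --pt "0.29 0.11 0.54 -0.2 -0.13 0.11" --pt "0.3 0.09 0.53 -0.2 -0.13 0.12" --pt "0.31 0.08 0.53 -0.2 -0.13 0.12"

```text
time_s: 10.72
ee_pos: [0.5203, 0.0833, 0.0279]
tcp_rot: [0.267, -0.02, 0.962, -0.048]
wrist_force: [-1.1, 0.5, -0.0]
finger_gap: 0.004
grasp_force: 0.0
```

```bash
python3 pl.py 31,-180,-6 -58,0,27,33,-180,-6,5 -58,0,53,33,-180,-6,5 -58,0,78,33,-180,-6,5; python3 - <<'E'
from h import *
c=capture("scene");cv2.imwrite("pics/a1.png",cv2.resize(c["color"][110:310,150:400],None,fx=3,fy=3,interpolation=2))
E
```

```text
t 10.72 cut mm [-79.74    0.498  27.864] tilt 31.1 side -0.09 yaw -179.8 F [-1.125  0.468 -0.044] gap 0.0037303042916281633 j [ 0.05   0.55  -0.501  2.392  2.038  0.562 -0.683]
[-0.18, 0.0, 0.12, 0.0, -0.07, -0.03] 
[-0.18, 0.0, 0.12, 0.0, -0.07, 0.0] 
[-0.18, 0.0, 0.12, 0.0, -0.07, 0.0] 
[-0.18, 0.0, 0.12, 0.0, -0.07, 0.0] 
[-0.18, 0.0, 0.12, 0.0, -0.07, 0.0] [ -58.    0.   27.   33. -180.   -6.] [ 0.064  0.579 -0.503  2.369  2.103  0.592 -0.714] 0.0
[-0.14, -0.03, -0.22, 0.0, 0.0, 0.0] 
[-0.14, -0.03, -0.22, 0.0, 0.0, 0.0] 
[-0.14, -0.03, -0.22, 0.0, 0.0, 0.0] 
[-0.14, -0.03, -0.22, 0.0, 0.0, 0.0] 
[-0.14, -0.03, -0.22, 0.0, 0.0, 0.0] [ -58.    0.   53.   33. -180.   -6.] [ 0.052  0.499 -0.49   2.371  2.006  0.532 -0.633] 0.0
[-0.14, -0.03, -0.21, 0.0, 0.0, 0.0] 
[-0.14, -0.03, -0.21, 0.0, 0.0, 0.0] 
[-0.14, -0.03, -0.21, 0.0, 0.0, 0.0] 
[-0.14, -0.03, -0.21, 0.0, 0.0, 0.0] 
[-0.14, -0.03, -0.21, 0.0, 0.0, 0.0] [ -58.    0.   78.   33. -180.   -6.] [ 0.039  0.424 -0.474  2.368  1.891  0.478 -0.529] 0.0
```

View pics/a1.png

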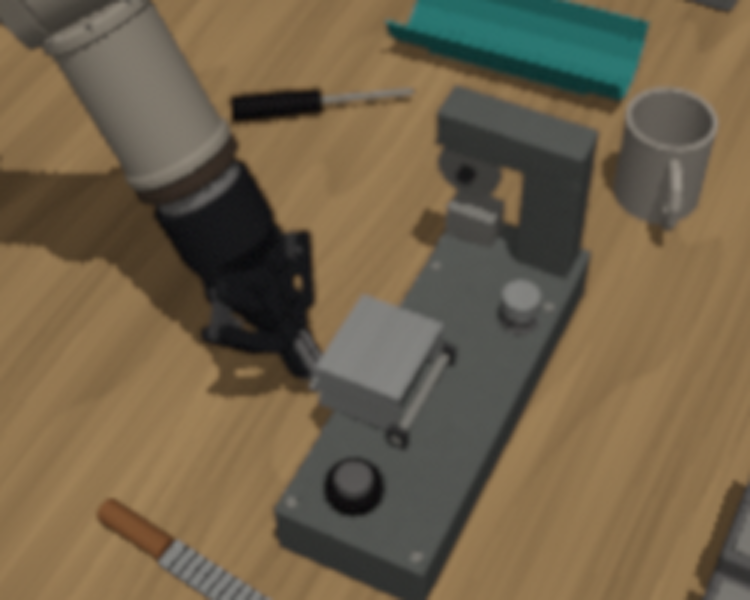

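The finger (about (300,360) in the crop) stands right in front of the guard's lip at (318,375), with everything else undisturbed. I'll go in under the lip.

Emit:
send_rows --pt "-0.18 0 0.12 0 -0.07 0" --pt "-0.18 0 0.12 0 -0.07 0" --pt "-0.18 0 0.12 0 -0.07 0" --pt "-0.18 0 0.12 0 -0.07 0" --pt "-0.18 0 0.12 0 -0.07 0"

```text
time_s: 11.4
ee_pos: [0.5422, 0.0831, 0.0276]
tcp_rot: [0.285, -0.019, 0.957, -0.048]
wrist_force: [-0.0, 0.4, -0.4]
finger_gap: -0.002
grasp_force: 0.0
```

Emit:
send_rows --pt "-0.14 -0.03 -0.22 0 0 0" --pt "-0.14 -0.03 -0.22 0 0 0" --pt "-0.14 -0.03 -0.22 0 0 0" --pt "-0.14 -0.03 -0.22 0 0 0" --pt "-0.14 -0.03 -0.22 0 0 0"

```text
time_s: 12.02
ee_pos: [0.5415, 0.0827, 0.0542]
tcp_rot: [0.284, -0.019, 0.957, -0.048]
wrist_force: [-0.4, -1.0, -0.7]
finger_gap: 0.002
grasp_force: 0.4
```

```bash
python3 - <<'E'
from p import *
st()
c=capture("scene");cv2.imwrite("pics/a2.png",cv2.resize(c["color"][190:290,200:330],None,fx=5,fy=5,interpolation=2))
E
```

```text
t 12.03 cut mm [-58.516  -0.438  54.15 ] tilt 33.2 side -0.089 yaw -179.7 F [-0.385 -1.021 -0.68 ] gap 0.0016408769120852366 j [ 0.052  0.497 -0.491  2.372  2.001  0.533 -0.635]
```

View pics/a2.png

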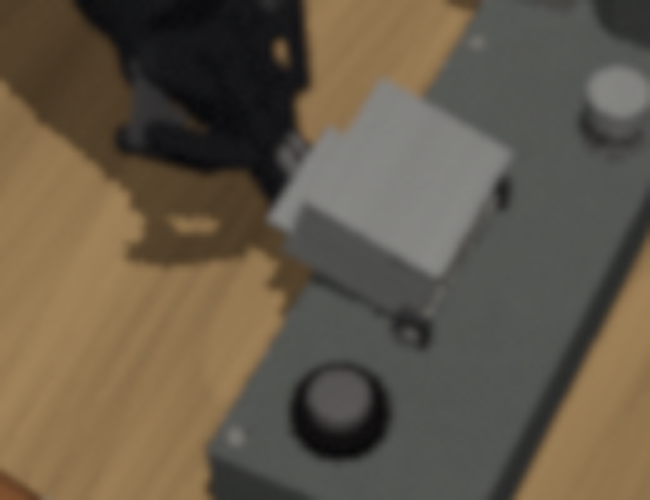

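The guard is up a bit, with its lip at (280,215) resting on the finger. I'll raise it further, then compute the angle from depth.

Emit:
send_rows --pt "-0.14 -0.03 -0.21 0 0 0" --pt "-0.14 -0.03 -0.21 0 0 0" --pt "-0.16 0 -0.2 0 0 0" --pt "-0.16 0 -0.2 0 0 0" --pt "-0.16 0 -0.2 0 0 0"

```text
time_s: 12.7
ee_pos: [0.5432, 0.0841, 0.0794]
tcp_rot: [0.284, -0.019, 0.957, -0.048]
wrist_force: [-0.8, -0.1, -0.8]
finger_gap: -0.0
grasp_force: 0.4
```

```bash
cat > g.py <<'E'
from p import *
def guard():
    for n in("scene","top"):
        c=capture(n);K=np.array(c["intrinsics"]);U,V=np.meshgrid(np.arange(560),np.arange(420))
        p=cv2.undistortPoints(np.stack([U.ravel(),V.ravel()],1).astype(float)[:,None],K,np.array([c["k1"],0,0,0.]))[:,0]
        s=c["range_z"].ravel();Pw=np.c_[p*s[:,None],s]@Rm(c["attitude"]).T+np.array(c["origin"])
        X=cut(Pw);col=c["color"].reshape(-1,3).mean(1)
        k=(s>0)&(np.abs(X[:,1])<26)&(X[:,0]>-50)&(X[:,0]<40)&(X[:,2]>85)&(col>110);X=X[k]
        for _ in range(2):
            a=np.polyfit(X[:,0],X[:,2],1);r=X[:,2]-np.polyval(a,X[:,0]);X=X[np.abs(r)<4]
        print(n,"guard angle",np.arctan(a[0]).round(3),len(X))
st();guard()
if len(sys.argv)>1:
    c=capture("scene");cv2.imwrite(sys.argv[1],cv2.resize(c["color"][180:290,190:330],None,fx=5,fy=5,interpolation=2))
E
python3 g.py; python3 pl.py 33,-180,-6 -33,0,79,33,-180,-6,5
```

```text
t 12.7 cut mm [-56.794   0.997  79.409] tilt 33.2 side -0.09 yaw -179.7 F [-0.843 -0.101 -0.767] gap -0.0003439788204757274 j [ 0.035  0.423 -0.473  2.364  1.878  0.479 -0.525]
scene guard angle -0.421 207
top guard angle -0.38 107
t 12.8 cut mm [-56.533   1.013  79.738] tilt 33.2 side -0.09 yaw -179.7 F [-1.146  0.095 -0.414] gap 1.636162606741624e-05 j [ 0.035  0.423 -0.473  2.364  1.879  0.479 -0.526]
[-0.19, -0.01, 0.14, -0.02, 0.01, -0.05] 
[-0.19, -0.01, 0.14, 0.0, 0.0, 0.0] 
[-0.19, -0.01, 0.14, 0.0, 0.0, 0.0] 
[-0.19, -0.01, 0.14, 0.0, 0.0, 0.0] 
[-0.19, -0.01, 0.14, 0.0, 0.0, 0.0] [ -33.    0.   79.   33. -180.   -6.] [ 0.036  0.444 -0.45   2.315  1.853  0.458 -0.464] 0.0
```

Emit:
send_rows --pt "-0.19 -0.01 0.14 0 0 0" --pt "-0.19 -0.01 0.14 0 0 0" --pt "-0.19 -0.01 0.14 0 0 0" --pt "-0.19 -0.01 0.14 0 0 0" --pt "-0.19 -0.01 0.14 0 0 0"

```text
time_s: 13.42
ee_pos: [0.5668, 0.0833, 0.0775]
tcp_rot: [0.284, -0.019, 0.957, -0.048]
wrist_force: [-7.4, 1.0, 2.1]
finger_gap: -0.002
grasp_force: 4.7
```

```bash
python3 g.py pics/a3.png; python3 pl.py 33,-180,-6 -27,0,79,33,-180,-6,5
```

```text
t 13.43 cut mm [-33.236  -0.209  77.472] tilt 33.1 side -0.089 yaw -179.7 F [-7.353  1.106  2.093] gap -0.0018741693515446794 j [ 0.036  0.45  -0.451  2.315  1.859  0.463 -0.476]
scene guard angle -0.679 113
top guard angle -0.149 115
t 13.57 cut mm [-33.652  -0.23   77.291] tilt 33.1 side -0.089 yaw -179.7 F [-3.032  0.068 -0.579] gap -0.0008271180614045055 j [ 0.036  0.45  -0.451  2.316  1.859  0.463 -0.476]
[-0.07, 0.0, 0.02, -0.01, -0.01, -0.05] 
[-0.07, 0.0, 0.02, 0.0, 0.0, 0.0] 
[-0.07, 0.0, 0.02, 0.0, 0.0, 0.0] 
[-0.07, 0.0, 0.02, 0.0, 0.0, 0.0] 
[-0.07, 0.0, 0.02, 0.0, 0.0, 0.0] [ -27.    0.   79.   33. -180.   -6.] [ 0.035  0.45  -0.444  2.303  1.844  0.454 -0.449] 0.0
```

View pics/a3.png

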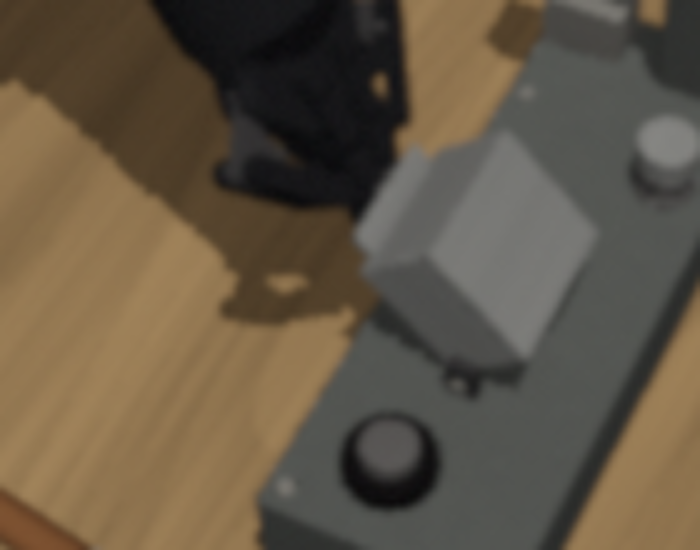

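The guard stands open at about 0.68 rad and the toggle is being pushed. I'll keep pushing until the force shows the stop.

Emit:
send_rows --pt "-0.06 0 0.03 0 0 0" --pt "-0.06 0 0.03 0 0 0" --pt "-0.06 0 0.03 0 0 0" --pt "0 0 0 0 0 0" --pt "0 0 0 0 0 0"

```text
time_s: 14.2
ee_pos: [0.5672, 0.0832, 0.0767]
tcp_rot: [0.282, -0.02, 0.958, -0.048]
wrist_force: [-16.2, -0.5, 8.4]
finger_gap: 0.001
grasp_force: 8.4
```

```bash
python3 g.py|cut -c1-150
```

```text
t 14.2 cut mm [-32.837  -0.316  76.653] tilt 32.9 side -0.089 yaw -179.8 F [-16.247  -0.216   8.42 ] gap 0.0006291654358909287 j [ 0.035  0.451 -0.448
scene guard angle -0.674 122
top guard angle -0.155 132
```

The finger has stopped at x = -33 mm. The reaction (-16, +8) N is normal to a stem leaning 0.4 rad back, so the toggle is at its on stop. Now I'll withdraw along the finger.

Emit:
send_rows --pt "0.06 0 -0.2 0 0 0" --pt "0.05 0 -0.5 0 0 0" --pt "0 0 -0.8 0 0 0" --pt "0 0 -0.8 0 0 0" --pt "0 0 -0.8 0 0 0"

```text
time_s: 14.92
ee_pos: [0.5361, 0.0885, 0.1307]
tcp_rot: [0.286, -0.019, 0.957, -0.048]
wrist_force: [0.4, -0.5, -1.0]
finger_gap: -0.002
grasp_force: 0.0
```

Emit:
send_rows --pt "0.1 0 -0.9 0 0 0" --pt "0.2 0 -0.9 0 0 0" --pt "0.2 0 -0.9 0 0 0" --pt "0.2 0 -0.5 0 0 0" --pt "0 0 0 0 0 0"

```text
time_s: 15.55
ee_pos: [0.4893, 0.0928, 0.1765]
tcp_rot: [0.286, -0.019, 0.957, -0.048]
wrist_force: [0.2, -0.3, 0.3]
finger_gap: 0.001
grasp_force: 0.0
```

```bash
python3 g.py pics/a4.png
```

```text
t 15.55 cut mm [-110.528   10.455  176.454] tilt 33.4 side -0.089 yaw -179.7 F [ 0.235 -0.309  0.343] gap 0.0007650370652658726 j [ 0.042  0.088 -0.536  2.418  1.213  0.403  0.043]
scene guard angle 0.005 568
top guard angle -0.003 502
```

View pics/a4.png

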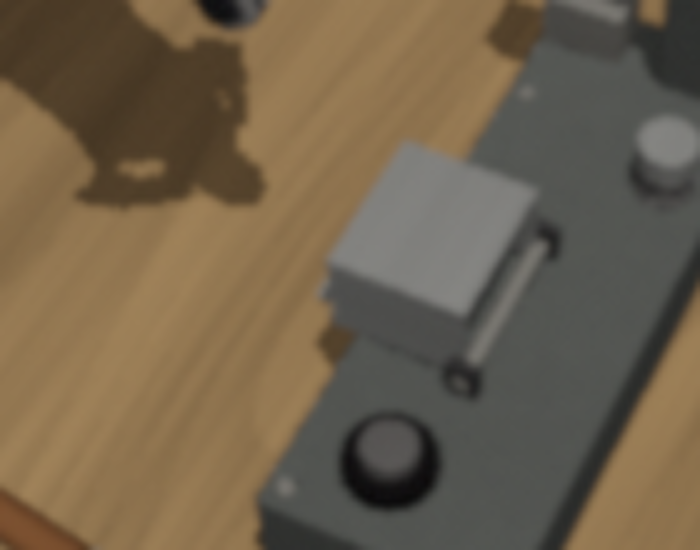

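The guard is shut (angle about 0, block at (430,230)), the tool is clear and the loose things and button haven't moved. I'm handing it in.

```bash
python3 -c "
from cell import close_job;print(close_job())"
```

```text
the job is handed in; nothing more can be done
None
```

I pushed the toggle to its on stop with the guard held up at about 0.68 rad, let the guard drop shut over it, and handed the job in at about 15.6 s with the arm clear. The on position is inferred from the contact force and fingertip position, because the shut guard hides the toggle, and no verdict came back on hand-in.

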